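# Deburr a flat bar in ceramic beads and hold it in the blow-off slot

## Robot

A 6-joint arm with a two-finger parallel gripper is mounted at the origin on the work surface. World frame = base frame: x ahead of the robot, y to its left, z up, the work surface at z = 0. Lengths are in m, angles in rad, forces in N, time in s.
With the tool pointing down it reaches from about 0.35 to 0.85 m from the base axis. Payload 8.1 kg.
Tool frame: the origin (TCP) lies on the mounting face of the last link; the fingertips stand 186 mm ahead of it and the grasp point (between the pads) lies 167 mm ahead of it; z points along the fingers, y is the line along which they close (so a half turn about z gives the same grasp; the last joint's range is limited). The gripper opens to 93 mm and grips with 3 to 60 N. Pads are 15 mm wide; open, the fingers measure 128 mm over their backs; the gripper's body (75 mm by 188 mm) begins 65 mm behind the grasp point.
Start: joints at [1.166, 0.13, 1.488, -0, 1.523, -0.085], TCP at [0.189, 0.57, 0.405] pointing down, gripper open.
Joint ranges: [-2.96, 2.96], [-0.89, 2.26], [0.02, 2.5], [-1.34, 4.48], [0, 2.73], [-2.66, 2.66]. Speed limits (rad/s): [2.39, 2.39, 2.79, 3.14, 3.14, 3.14].

## Interface

Orientations are given as a rotation vector (axis times angle).
In Python, from plant import * gives the robot as it stands. The module is installed in compiled form; this text tells all that it offers.
- The arm moves only by the tool arm_command, never from a script. Its argument "increments" is a list of rows, each a list of 6 numbers: the shift along the tool's x, y, z in units of 0.2 m (1.0 is 0.2 m), then the turn, a rotation vector about the tool's x, y, z in units of pi rad (1.0 is pi rad). A call has exactly 5 rows; each row is the pose to reach, as a shift and turn from the pose commanded when the call began, along the tool's axes at that moment, turning the shorter way round; what a row does not reach only later rows make up. A row lasts 1/8 s, in which the tool goes at most 62.5 mm and 10.7 degrees, less where a joint would pass 70% of its speed; a pose out of reach is approached as far as the arm can. A call with a number of a shift or a turn outside -1 to 1 is refused whole. A call with a gripper value outside its range is refused whole. "fingers" is the closure, from -1 (fully open) to 1 (shut), set as the call begins (left out, the last holds). The fingers move at their own pace and stop on an object; "force" is the grip in N (left out, the last holds). Time passes only in rows, so rows that repeat a pose let the fingers close, or fill a call up. It gives the time, the measured TCP pose, the force, the opening and the grip force at its end, in the units of the state.
- read_state(): the state, without advancing time (a new reading comes with each control period).
- read_camera(name): name is "scene" or "side" or "wrist"; returns a dict with "image" (384x512x3 uint8, red, green, blue), "fx", "fy", "cx", "cy" (pixels), "k1" (the pictures are not rectified: a ray, as slopes to the right and down, at radius r is drawn at 1 + k1 r^2 times it, then the intrinsics apply), "T" (4x4, takes a point from camera to world coordinates). Camera axes: x right, y down, z forward; pixel columns grow to the right and rows downward; lengths in m; the calibration is good to about 2 mm. A picture is of the moment at which its call begins. There is no depth.
- close_job(): hands the job in; it is judged then, once.
The state is a dict: "t": time; "q": joint angles; "dq": joint speeds; "joint_torque": joint torques, N m; "tool_pos": TCP position; "orientation": TCP orientation; "force": force on the tool from outside, world axes, zero at the start; "wrist_torque": the same for the moment, N m; "opening": finger opening in m; "gripper_force": force on a finger pad.
Only numpy, scipy, OpenCV 4.12 (cv2) and the standard library are available. Lean on these libraries where they do the work, as an engineer would, in place of code of your own. Each camera call takes 0.05 s, during which the arm holds its last target. There are 200 camera calls.

## Task

Deburr the flat aluminium bar: lift it out of the rack by its rectangular oak block and, with the bar's end down among the ceramic beads near the tub's floor, stir wide circles round the middle of the tub (three full rounds are enough), keeping every bead in the tub. Then turn the bar to match the narrow straight slot in the lid of the blow-off box, lower it gently through until about half of the bar is inside, and finish while still holding it there: upright and still, carried by the gripper alone with the oak block clear of the lid. Leave the round rod in the rack and do not disturb the other things on the bench.

Things in the scene. Friction and masses are not known exactly. Their poses are not given: they have to be found in the camera images.
- barpiece: Flat aluminium bar, 30 mm wide (x), 6 mm thick (y), 90 mm long, below a rectangular oak grip block 40 (x) by 26 (y) by 45 mm high; 0.08 to 0.14 kg. Origin: centre of the block's underside; the bar runs 90 mm down -z. Starts hanging in either place of the rack, block resting on the rack's top, bar long along the rack's x. Alike after a half turn. Grip the block across its 26 mm from above.
- bar_tip (a point): Centre of the flat bar's lower end, 90 mm below the origin of barpiece.
- rodpiece: A round aluminium rod, 10 mm diameter, 90 mm long, hanging from a round oak grip 36 mm diameter, 45 mm high; origin at the centre of the grip's underside. It hangs in the other place of the rack and is to be left there.
- rack: Fixed wooden rack, 180 mm (its x) by 80 mm (its y), top at 105 mm; open on its two long sides. Two places on its centre line, 37.5 mm either way along x from its centre, each a 36 by 12 mm opening, long along x; its top plate is 12 mm thick. Origin: centre of its underside.
- tub: Fixed round open grey tub, rim radius 75 mm, 65 mm high, wall 4 mm, inner floor 5 mm above the origin, inner radius at the floor 70 mm. Origin: centre of its underside on the bench; it is never turned: its x, y are the world's.
- bead0_center (a point): Centre of ceramic bead 1 of 6: white ball, 20 mm diameter, 12 g, loose on the tub's floor, starting 30 to 42 mm from the tub's middle, which is free.
- bead1_center (a point): Centre of ceramic bead 2 of 6: white ball, 20 mm diameter, 12 g, loose on the tub's floor, starting 30 to 42 mm from the tub's middle, which is free.
- bead2_center (a point): Centre of ceramic bead 3 of 6: white ball, 20 mm diameter, 12 g, loose on the tub's floor, starting 30 to 42 mm from the tub's middle, which is free.
- bead3_center (a point): Centre of ceramic bead 4 of 6: white ball, 20 mm diameter, 12 g, loose on the tub's floor, starting 30 to 42 mm from the tub's middle, which is free.
- bead4_center (a point): Centre of ceramic bead 5 of 6: white ball, 20 mm diameter, 12 g, loose on the tub's floor, starting 30 to 42 mm from the tub's middle, which is free.
- bead5_center (a point): Centre of ceramic bead 6 of 6: white ball, 20 mm diameter, 12 g, loose on the tub's floor, starting 30 to 42 mm from the tub's middle, which is free.
- blowbox: Fixed grey sheet-metal blow-off box, 140 mm square, 130 mm high, with an aluminium lid 12 mm thick. The lid has a straight slot and, 55 mm beside it, a round hole of 16 mm that is not used. Hollow below the lid for 112 mm. Origin: centre of its underside.
- slot (a point): Centre of the straight slot, at the lid's upper face. The slot is 32 mm long along the box's x and 8 mm wide along its y (2 mm more than the bar each way), goes through the 12 mm lid and has its upper edges chamfered 2 mm. It lies 20 mm to +y of the box's centre; z up.
- lamp: Bystander: lamp of a concrete foot 80 mm square and an oak post, 150 mm tall, origin under its centre.
- slab: Bystander: concrete slab 80 by 120 by 40 mm, origin under its centre.
- offcut: Bystander: oak offcut 50 by 140 by 40 mm, origin under its centre.
- tape: Bystander: roll of masking tape, 80 mm across, 24 mm high, origin under its centre.
- glue: Bystander: pale glue bottle, 56 mm across, 150 mm tall, origin under its centre.
- driver: Bystander: screwdriver, 160 mm long, lying on the bench.
Mind the look-alikes: they are no part of the job. What is shaped like the barpiece but pink is not meant.

How it is judged:
By the outcome, as a careful person would: the job done as asked, in the order asked, and still so for the second after the job is handed in, while the arm keeps its last pose, push and grip.
It also fails if it takes over 72 s, if anything falls off the work surface, if the arm or the gripper's body presses on something with over 40 N, if the wrist force passes 120 N, or if a joint passes its speed limit or range.

## Working session

There is one attempt and no reset: what is moved stays moved. The work goes in short steps, Python scripts to look and compute and a tool call to move; the robot and the scene stay as the last step left them, time stands still between calls to the robot, and variables do not carry over. Pictures are saved under pics/ and viewed, at most 12 in all, crops included, and the job is handed in when it is done.

Besides the shell and the picture viewer there is one more tool, called after "Call:" by a JSON object that holds its "name" and its "arguments". arm_command: Moves the arm, as the interface text tells. Shifts and turns lie within -1 to 1; 1 stands for 0.2 m of shift or pi rad of turn. Its arguments: {"type":"object","properties":{"increments":{"type":"array","items":{"type":"array","items":{"type":"number","minimum":-1,"maximum":1}}},"fingers":{"type":"number"},"force":{"type":"number"}},"required":["increments"]}

```bash
mkdir -p pics; python3 - <<'E'
from plant import *
import cv2,numpy as np,pickle
d={}
for n in ["scene","side","wrist"]:
    c=read_camera(n); d[n]=c
    print(n,c["fx"],c["fy"],c["cx"],c["cy"],c["k1"]); print(np.round(c["T"],3).tolist())
pickle.dump(d,open("cams.pkl","wb"))
im=np.hstack([d["scene"]["image"],d["side"]["image"]])[:,:,::-1]
cv2.imwrite("pics/a.png",cv2.resize(d["scene"]["image"][:,:,::-1],(800,600),interpolation=cv2.INTER_CUBIC))
cv2.imwrite("pics/b.png",cv2.resize(d["side"]["image"][:,:,::-1],(800,600),interpolation=cv2.INTER_CUBIC))
s=read_state();print(s["tool_pos"],s["orientation"],s["t"],s["opening"])
E
```

```text
scene 424.55265575136343 424.55265575136343 259.63907544960074 191.6687349297143 -0.0603561188522041
[[-0.574, 0.687, -0.446, 1.07], [0.819, 0.484, -0.309, 0.303], [0.003, -0.543, -0.84, 1.051], [0.0, 0.0, 0.0, 1.0]]
side 374.3003655629934 374.3003655629934 254.35701003947273 189.6982435745047 0.03463322843653368
[[0.959, -0.208, 0.191, 0.352], [-0.282, -0.74, 0.611, -0.717], [0.014, -0.64, -0.768, 0.939], [0.0, 0.0, 0.0, 1.0]]
wrist 303.4191850756175 303.4191850756175 257.754284441555 191.91275894646083 -0.01346939310182429
[[0.315, 0.92, 0.234, 0.123], [0.949, -0.306, -0.078, 0.591], [0.0, 0.247, -0.969, 0.383], [0.0, 0.0, 0.0, 1.0]]
[0.18852127 0.5694374  0.40394437] [-5.00111842e-01 -3.10117153e+00  2.13027606e-03] 0.15 0.09301014437585446
```

View pics/a.png

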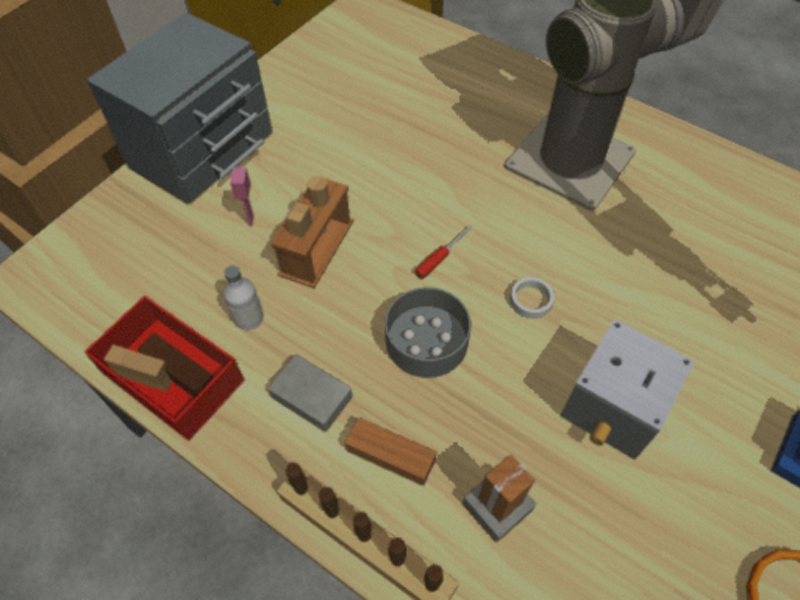

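View pics/b.png

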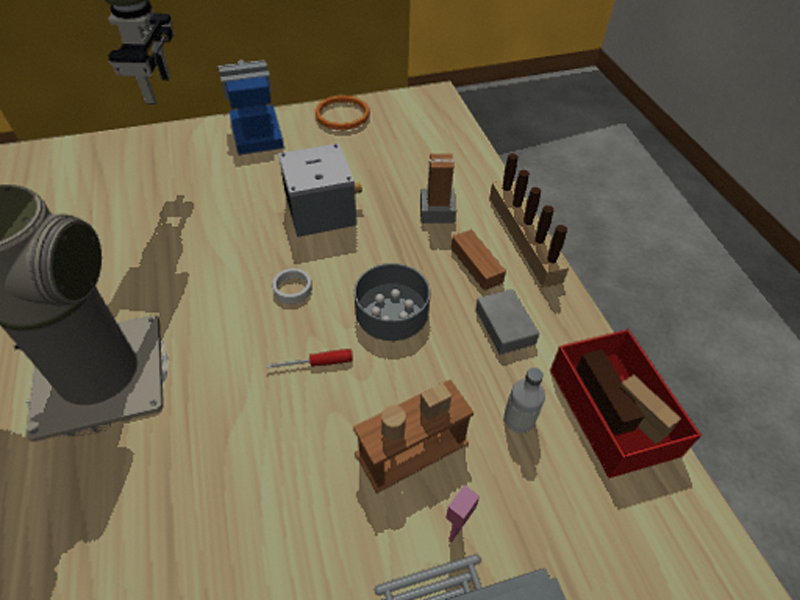

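Both views show the same layout (800x600 pixels). The rack is at scene (312,232), with a square oak block at (298,217) and a round grip at (318,190). The tub is at scene (428,332) and the box slot at (650,379), with the round hole at (616,361).

Candidates for the bar piece are the square oak block in the rack, at scene (298,217) / side (435,400), and the pink look-alike at scene (240,185) / side (462,508). The oak one fits: right colour, and it hangs in the rack. I'll confirm it in enlarged crops.

```bash
cat > h.py <<'E'
import numpy as np,cv2,pickle
def ray(c,u,v):
    K=np.array([[c["fx"],0,c["cx"]],[0,c["fy"],c["cy"]],[0,0,1]])
    p=cv2.undistortPoints(np.array([[[u,v]]],float),K,np.array([c["k1"],0,0,0,0]))[0,0]
    T=np.array(c["T"]); return T[:3,3],T[:3,:3]@np.array([p[0],p[1],1])
def atz(c,u,v,z):
    o,d=ray(c,u,v); return o+d*(z-o[2])/d[2]
def proj(c,P):
    T=np.linalg.inv(np.array(c["T"])); P=np.atleast_2d(P)@T[:3,:3].T+T[:3,3]
    s=P[:,:2]/P[:,2:]; r=(s**2).sum(1,keepdims=True); s=s*(1+c["k1"]*r)
    return s*[c["fx"],c["fy"]]+[c["cx"],c["cy"]]
E
python3 - <<'E'
import pickle,cv2,numpy as np
d=pickle.load(open("cams.pkl","rb"))
def crop(n,u,v,w=80,h=60): # native px, x5
    return cv2.resize(d[n]["image"][v:v+h,u:u+w,::-1],(400,300),interpolation=cv2.INTER_CUBIC)
a=np.vstack([np.hstack([crop("scene",160,105),crop("side",220,240)]),np.hstack([crop("scene",365,202),crop("side",165,85)])])
cv2.imwrite("pics/c.png",a)
E
```

```text
(no output)
```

View pics/c.png

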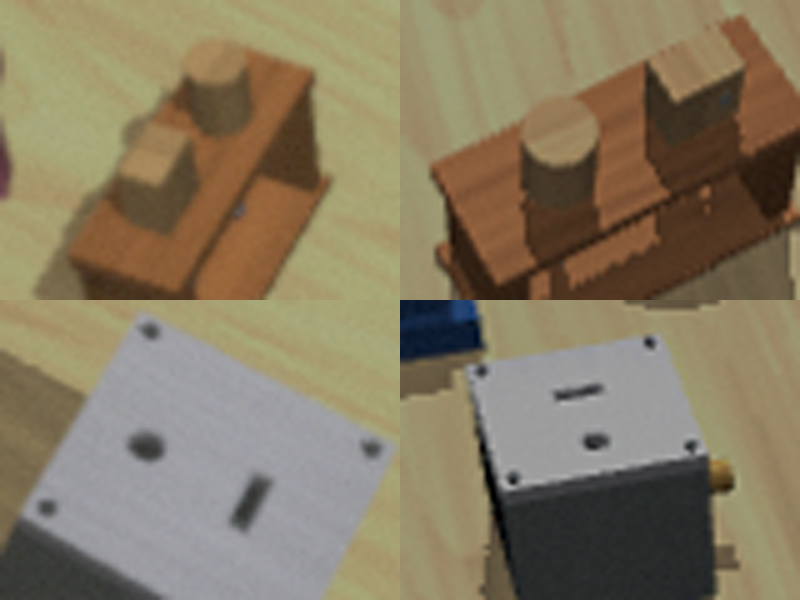

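Crops confirm it: the square oak block (top-left crop, 157,155) sits beside the round grip (217,58) in the rack. The slot is at (251,502) in the lower-left crop.

```bash
python3 - <<'E'
from h import *
d=pickle.load(open("cams.pkl","rb"))
def P(n,off,pts,z,s=5.):
    return np.array([atz(d[n],off[0]+(x+.5)/s-.5,off[1]+(y+.5)/s-.5,z)[:2] for x,y in pts])
np.set_printoptions(precision=4,suppress=True)
def sh(l,p): print(l,p.tolist() if 0 else np.round(p,4).tolist(),"mean",p.mean(0).round(4))
ang=lambda a,b:np.degrees(np.arctan2(*(b-a)[::-1]))
for n,off,b,r,box,bp,rack in [("scene",(160,105),[(150,124),(196,150),(166,184),(119,156)],(217,58),(365,202),dict(slot=[(262,174),(240,232)],hole=[(146,146)],lid=[(140,12),(395,148),(22,218)]),[(311,70),(180,290),(72,248)]),
 ("side",(220,240),[(247,60),(307,25),(345,68),(283,103)],(160,132),(165,85),dict(slot=[(154,98),(204,86)],hole=[(196,140)],lid=[(68,70),(262,38),(307,155),(105,190)]),[(32,172),(340,15),(95,285)])]:
    print(n); p=P(n,off,b,.15); sh("block",p); print([ang(p[i],p[(i+1)%4]).round(1) for i in range(4)],[np.linalg.norm(p[i]-p[(i+1)%4]).round(4) for i in range(4)])
    q=P(n,off,[r],.15);sh("round",q); print("dist",np.linalg.norm(q.mean(0)-p.mean(0)),ang(q.mean(0),p.mean(0)))
    p=P(n,off,rack,.105);sh("rack",p)
    s=P(n,box,bp["slot"],.13);sh("slot",s);print(ang(s[0],s[1]),np.linalg.norm(s[1]-s[0]))
    h=P(n,box,bp["hole"],.13);sh("hole",h);print("h->s",ang(h[0],s.mean(0)),np.linalg.norm(s.mean(0)-h[0]))
    l=P(n,box,bp["lid"],.13);sh("lid",l);print([ang(l[i],l[i+1]).round(1) for i in range(len(l)-1)],[np.linalg.norm(l[i]-l[i+1]).round(3) for i in range(len(l)-1)])
for n,pts in [("scene",[(386,328),(471,325),(428,288),(400,298),(456,297)]),("side",[(355,295),(430,295),(392,263),(366,274),(419,274)])]:
    p=P(n,(0,0),pts,.065,1.5625); A=np.c_[2*p,np.ones(len(p))]; x=np.linalg.lstsq(A,(p**2).sum(1),rcond=None)[0]; print("tub",n,x[:2],np.sqrt(x[2]+x[:2]@x[:2]))
E
```

```text
scene
block [[0.5339, -0.3083], [0.5338, -0.275], [0.5621, -0.2729], [0.5617, -0.3072]] mean [ 0.5479 -0.2909]
[np.float64(90.2), np.float64(4.2), np.float64(-90.7), np.float64(-177.8)] [np.float64(0.0333), np.float64(0.0284), np.float64(0.0343), np.float64(0.0278)]
round [[0.4737, -0.3092]] mean [ 0.4737 -0.3092]
dist 0.07643639386878724 13.852722126240996
rack [[0.4191, -0.2874], [0.5908, -0.2462], [0.6031, -0.3152]] mean [ 0.5377 -0.2829]
slot [[0.4656, 0.3527], [0.5007, 0.3567]] mean [0.4832 0.3547]
6.450496494487508 0.0353769990422488
hole [[0.4844, 0.2989]] mean [0.4844 0.2989]
h->s 91.2157140044487 0.055846184220539274
lid [[0.4156, 0.2629], [0.414, 0.4018], [0.5545, 0.2664]] mean [0.4614 0.3104]
[np.float64(90.6), np.float64(-44.0)] [np.float64(0.139), np.float64(0.195)]
side
block [[0.5273, -0.285], [0.5616, -0.2744], [0.5713, -0.302], [0.5366, -0.3118]] mean [ 0.5492 -0.2933]
[np.float64(17.2), np.float64(-70.5), np.float64(-164.3), np.float64(109.1)] [np.float64(0.0359), np.float64(0.0294), np.float64(0.0361), np.float64(0.0284)]
round [[0.4763, -0.3105]] mean [ 0.4763 -0.3105]
dist 0.07493350572554659 13.268621254324238
rack [[0.4174, -0.2909], [0.592, -0.2481], [0.4322, -0.3552]] mean [ 0.4805 -0.2981]
slot [[0.4653, 0.3507], [0.5012, 0.3549]] mean [0.4832 0.3528]
6.595163070258183 0.03613858548155721
hole [[0.4841, 0.2986]] mean [0.4841 0.2986]
h->s 90.88440650768771 0.054236204062181166
lid [[0.4134, 0.3972], [0.5523, 0.3983], [0.5526, 0.2636], [0.4163, 0.2636]] mean [0.4836 0.3307]
[np.float64(0.5), np.float64(-89.9), np.float64(180.0)] [np.float64(0.139), np.float64(0.135), np.float64(0.136)]
tub scene [0.5634 0.0001] 0.0736509837403759
tub side [ 0.5633 -0.0056] 0.07281699808724534
```

```bash
cat > plan.py <<'E'
import sys,numpy as np
from scipy.spatial.transform import Rotation as R
from plant import *
def down(yaw): # tool x at yaw deg, z down
    return R.from_euler("z",yaw,degrees=True)*R.from_rotvec([np.pi,0,0])
def plan(p,yaw,n):
    s=read_state(); p0=np.array(s["tool_pos"]); R0=R.from_rotvec(s["orientation"])
    print("t",round(s["t"],2),"pos",p0.round(4),"xdir",np.degrees(np.arctan2(*R0.as_matrix()[1::-1,0])).round(2),"tilt",np.degrees(np.arccos(-R0.as_matrix()[2,2])).round(2),"F",np.round(s["force"],1),"open",round(s["opening"],4))
    dp=(np.array(p)-p0); Rt=down(yaw); w=(R0.inv()*Rt).as_rotvec()
    Rc,pc=R0,p0
    for k in range(n): # n equal calls; ends only
        pn=p0+dp*(k+1)/n; Rn=R0*R.from_rotvec(w*(k+1)/n)
        d=Rc.inv().apply(pn-pc)/.2; a=(Rc.inv()*Rn).as_rotvec()/np.pi
        print("call",k+1,np.r_[d,a].round(3).tolist()); Rc,pc=Rn,pn
if __name__=="__main__":
    a=list(map(float,sys.argv[1:])); plan(a[:3],a[3],int(a[4]))
E
python3 plan.py 0.483 0.354 0.42 0 4
```

```text
t 0.15 pos [0.1885 0.5694 0.4039] xdir 161.68 tilt 0.08 F [ 0.7 -0.3 -0.4] open 0.093
call 1 [-0.434, -0.14, -0.02, -0.0, 0.0, 0.225]
call 2 [-0.421, 0.175, -0.02, -0.0, 0.0, 0.225]
call 3 [-0.207, 0.406, -0.02, -0.0, 0.0, 0.225]
call 4 [0.106, 0.444, -0.02, -0.0, 0.0, 0.225]
```

Call:
{"name": "arm_command", "arguments": {"increments": [[-0.09,-0.03,-0.004,0,0,0.045],[-0.17,-0.06,-0.008,0,0,0.09],[-0.26,-0.08,-0.012,0,0,0.135],[-0.35,-0.11,-0.016,0,0,0.18],[-0.434,-0.14,-0.02,0,0,0.225]], "fingers": -1}}

```text
t: 0.78
tool_pos: [0.2626, 0.5153, 0.4083]
orientation: [-1.549, -2.733, 0.001]
force: [-0.6, 0.8, 0.4]
opening: 0.0934
gripper_force: 0.0
```

Call:
{"name": "arm_command", "arguments": {"increments": [[-0.084,0.035,-0.004,0,0,0.045],[-0.17,0.07,-0.008,0,0,0.09],[-0.253,0.105,-0.012,0,0,0.135],[-0.337,0.14,-0.016,0,0,0.18],[-0.421,0.175,-0.02,0,0,0.225]]}}

```text
t: 1.4
tool_pos: [0.3361, 0.4614, 0.4124]
orientation: [2.399, 2.028, -0.001]
force: [0.2, -0.6, 0.7]
opening: 0.0931
gripper_force: 0.0
```

Call:
{"name": "arm_command", "arguments": {"increments": [[-0.04,0.08,-0.004,0,0,0.045],[-0.08,0.16,-0.008,0,0,0.09],[-0.124,0.244,-0.012,0,0,0.135],[-0.166,0.325,-0.016,0,0,0.18],[-0.207,0.406,-0.02,0,0,0.225]]}}

```text
t: 2.02
tool_pos: [0.4096, 0.4073, 0.4164]
orientation: [2.953, 1.072, -0.001]
force: [0.3, -0.7, -0.8]
opening: 0.0932
gripper_force: 0.0
```

Call:
{"name": "arm_command", "arguments": {"increments": [[0.02,0.09,-0.004,0,0,0.045],[0.04,0.18,-0.008,0,0,0.09],[0.064,0.266,-0.012,0,0,0.135],[0.085,0.355,-0.016,0,0,0.18],[0.106,0.444,-0.02,0,0,0.225]]}}

```text
t: 2.65
tool_pos: [0.483, 0.3532, 0.4203]
orientation: [3.141, -0.016, -0.001]
force: [0.8, 0.2, 0.2]
opening: 0.0928
gripper_force: 0.0
```

```bash
cat > look.py <<'E'
import sys,pickle,cv2
from plant import *
tag=sys.argv[1]; d={n:read_camera(n) for n in sys.argv[2:]}
pickle.dump(d,open(tag+".pkl","wb"))
for n in d: cv2.imwrite(f"pics/{tag}_{n}.png",cv2.resize(d[n]["image"][:,:,::-1],(800,600),interpolation=cv2.INTER_CUBIC))
E
python3 look.py slot wrist; python3 plan.py 0.563 -0.002 0.42 14 4
```

```text
t 2.7 pos [0.4845 0.3519 0.4204] xdir -1.06 tilt 0.07 F [ 0.8 -1.  -0.2] open 0.0928
call 1 [0.106, 0.44, 0.001, 0.0, -0.0, -0.021]
call 2 [0.077, 0.447, 0.001, 0.0, -0.0, -0.021]
call 3 [0.048, 0.451, 0.001, 0.0, -0.0, -0.021]
call 4 [0.018, 0.453, 0.001, 0.0, -0.0, -0.021]
```

View pics/slot_wrist.png

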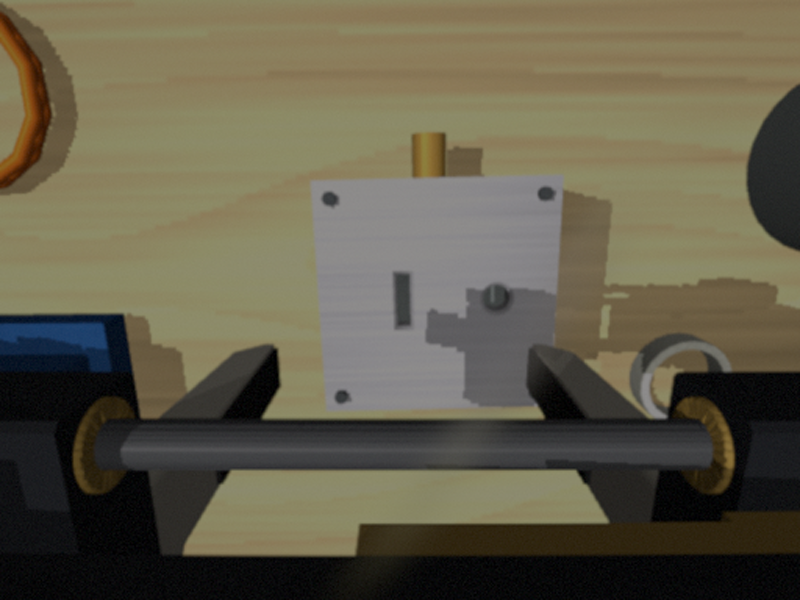

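The wrist view shows the lid, with the slot at (402,300) and the round hole at (496,297). I'll measure both numerically and head on to the rack.

```bash
cat > slotm.py <<'E'
from h import *
c=pickle.load(open("slot.pkl","rb"))["wrist"]; im=c["image"]
s=1.5625; np.set_printoptions(precision=4,suppress=True)
g=cv2.cvtColor(im,cv2.COLOR_RGB2GRAY).astype(int)
W=lambda u,v:atz(c,u,v,.13)[:2]
u0,u1,v0,v1=[int(x/s) for x in(380,425,258,342)]
sub=g[v0:v1,u0:u1]; med=np.median(sub); print(med,sub.min())
v,u=np.where(sub<(med+sub.min())/2); P=np.array([W(a+u0,b+v0) for a,b in zip(u,v)])
m=P.mean(0); w,V=np.linalg.eigh(np.cov((P-m).T)); L=V[:,1]*np.sign(V[0,1]); print("slot",m,"ang",np.degrees(np.arctan2(L[1],L[0])),np.ptp((P-m)@L),np.ptp((P-m)@V[:,0]))
for n,pt in dict(TL=(311,182),TR=(563,176),BL=(327,411),hole=(496,297),s1=(330,199),s2=(546,193),s3=(342,397)).items(): print(n,W((pt[0]+.5)/s-.5,(pt[1]+.5)/s-.5))
E
python3 slotm.py
```

```text
136.0 52
slot [0.4817 0.354 ] ang 1.0879906257993144 0.03224621117758011 0.008937537288651182
TL [0.5495 0.4036]
TR [0.5512 0.2646]
BL [0.4106 0.4018]
hole [0.4829 0.299 ]
s1 [0.5401 0.3935]
s2 [0.5421 0.2734]
s3 [0.42  0.392]
```

Call:
{"name": "arm_command", "arguments": {"increments": [[0.02,0.08,0,0,0,0],[0.04,0.17,0,0,0,-0.005],[0.06,0.26,0,0,0,-0.01],[0.08,0.35,0,0,0,-0.015],[0.106,0.44,0,0,0,-0.02]]}}

```text
t: 3.32
tool_pos: [0.5029, 0.2647, 0.4206]
orientation: [3.14, 0.097, -0.001]
force: [0.4, -0.1, 0.4]
opening: 0.093
gripper_force: 0.0
```

Call:
{"name": "arm_command", "arguments": {"increments": [[0.015,0.09,0,0,0,-0.005],[0.03,0.18,0,0,0,-0.01],[0.045,0.27,0,0,0,-0.015],[0.06,0.36,0,0,0,-0.02],[0.077,0.45,0,0,0,-0.02]]}}

```text
t: 3.95
tool_pos: [0.5235, 0.1757, 0.4206]
orientation: [3.136, 0.193, -0.0]
force: [0.6, -0.2, -0.0]
opening: 0.0929
gripper_force: 0.0
```

Call:
{"name": "arm_command", "arguments": {"increments": [[0.01,0.09,0,0,0,-0.005],[0.02,0.18,0,0,0,-0.01],[0.03,0.27,0,0,0,-0.015],[0.04,0.36,0,0,0,-0.02],[0.048,0.45,0,0,0,-0.02]]}}

```text
t: 4.58
tool_pos: [0.5441, 0.0874, 0.4207]
orientation: [3.128, 0.289, -0.0]
force: [-0.2, 1.2, 0.2]
opening: 0.0932
gripper_force: 0.0
```

Call:
{"name": "arm_command", "arguments": {"increments": [[0.005,0.09,0,0,0,-0.005],[0.01,0.18,0,0,0,-0.01],[0.015,0.27,0,0,0,-0.015],[0.018,0.36,0,0,0,-0.02],[0.018,0.45,0,0,0,-0.02]]}}

```text
t: 5.2
tool_pos: [0.5641, -0.0006, 0.4207]
orientation: [3.118, 0.385, -0.0]
force: [-0.4, -0.5, 0.0]
opening: 0.0928
gripper_force: 0.0
```

```bash
python3 look.py tub wrist; python3 plan.py 0.5486 -0.292 0.40 13.7 4
```

```text
t 5.25 pos [ 0.5643 -0.0023  0.4206] xdir 14.01 tilt 0.07 F [-0.8 -1.9  0.1] open 0.0929
call 1 [-0.107, 0.347, 0.026, 0.0, 0.0, 0.0]
call 2 [-0.106, 0.347, 0.026, 0.0, 0.0, 0.0]
call 3 [-0.106, 0.347, 0.026, 0.0, 0.0, 0.0]
call 4 [-0.105, 0.347, 0.026, 0.0, 0.0, 0.0]
```

View pics/tub_wrist.png

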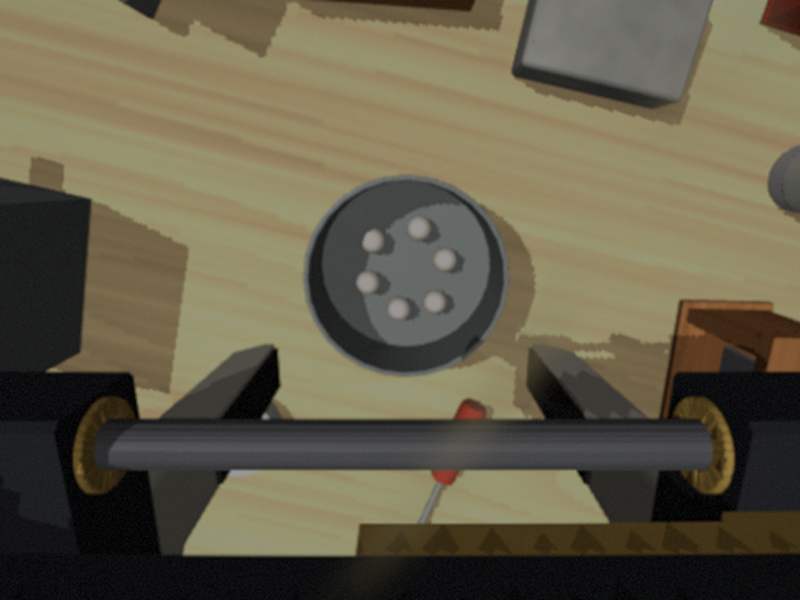

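The tub appears with its rim centred near (406,276) and all six beads in a ring with the middle free. Moving on to the rack.

```bash
python3 - <<'E'
from h import *
c=pickle.load(open("tub.pkl","rb"))["wrist"];s=1.5625
p=np.array([atz(c,(x+.5)/s-.5,(y+.5)/s-.5,.065)[:2] for x,y in [(304,276),(508,274),(405,175),(406,376)]])
A=np.c_[2*p,np.ones(4)]; x=np.linalg.lstsq(A,(p**2).sum(1),rcond=None)[0]; print(x[:2],np.sqrt(x[2]+x[:2]@x[:2]))
b=np.array([atz(c,(x+.5)/s-.5,(y+.5)/s-.5,.015)[:2] for x,y in [(372,240),(419,229),(445,260),(434,301),(399,308),(368,282)]]);print(np.linalg.norm(b-x[:2],axis=1),np.c_[b])
E
```

```text
[ 0.56110543 -0.00277042] 0.07370893083352945
[0.03594594 0.0338824  0.03293953 0.03658431 0.03438079 0.03335023] [[ 0.57703135  0.02945497]
 [ 0.59489083 -0.00533238]
 [ 0.5755997  -0.03234961]
 [ 0.53986977 -0.03256067]
 [ 0.52683892 -0.00557137]
 [ 0.54228396  0.02476119]]
```

Call:
{"name": "arm_command", "arguments": {"increments": [[-0.02,0.07,0,0,0,0],[-0.04,0.14,0,0,0,0],[-0.06,0.21,0,0,0,0],[-0.085,0.28,0,0,0,0],[-0.107,0.35,0,0,0,0]]}}

```text
t: 5.88
tool_pos: [0.5602, -0.0736, 0.4208]
orientation: [3.118, 0.385, 0.0]
force: [0.2, 0.1, 0.4]
opening: 0.0931
gripper_force: 0.0
```

Call:
{"name": "arm_command", "arguments": {"increments": [[-0.02,0.07,0,0,0,0],[-0.04,0.14,0,0,0,0],[-0.06,0.21,0,0,0,0],[-0.085,0.28,0,0,0,0],[-0.107,0.35,0,0,0,0]]}}

```text
t: 6.5
tool_pos: [0.5565, -0.1467, 0.4207]
orientation: [3.118, 0.385, -0.0]
force: [0.1, 0.4, -0.2]
opening: 0.0926
gripper_force: 0.0
```

Call:
{"name": "arm_command", "arguments": {"increments": [[-0.02,0.07,0,0,0,0],[-0.04,0.14,0,0,0,0],[-0.06,0.21,0,0,0,0],[-0.085,0.28,0,0,0,0],[-0.107,0.35,0,0,0,0]]}}

```text
t: 7.12
tool_pos: [0.5528, -0.2198, 0.4207]
orientation: [3.118, 0.385, -0.0]
force: [0.2, -0.4, -0.2]
opening: 0.0932
gripper_force: 0.0
```

Call:
{"name": "arm_command", "arguments": {"increments": [[-0.02,0.07,0,0,0,0],[-0.04,0.14,0,0,0,0],[-0.06,0.21,0,0,0,0],[-0.085,0.28,0,0,0,0],[-0.105,0.34,0,0,0,0]]}}

```text
t: 7.75
tool_pos: [0.5489, -0.2909, 0.4207]
orientation: [-3.118, -0.385, 0.0]
force: [0.3, -0.1, 0.9]
opening: 0.0932
gripper_force: 0.0
```

```bash
python3 look.py rack wrist; python3 plan.py 0.5486 -0.292 0.298 13.7 1
```

```text
t 7.8 pos [ 0.5486 -0.2921  0.4206] xdir 14.01 tilt 0.05 F [-0.5 -0.3  0.3] open 0.0933
call 1 [0.0, -0.001, 0.613, 0.0, 0.0, 0.002]
```

View pics/rack_wrist.png

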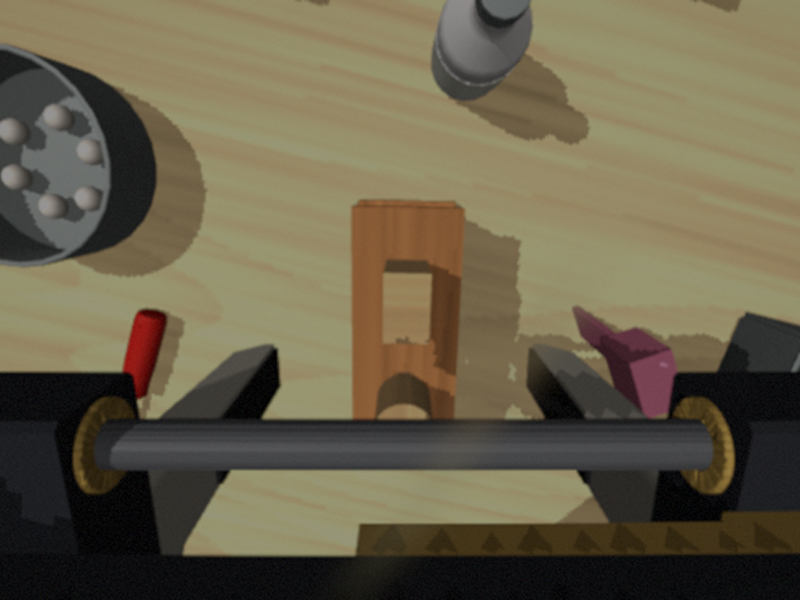

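The wrist view shows the block top at (383–432, 273–343), aligned with the tool. The round grip is behind it at (403,410).

```bash
python3 - <<'E'
from h import *
c=pickle.load(open("rack.pkl","rb"))["wrist"];s=1.5625
W=lambda x,y,z:atz(c,(x+.5)/s-.5,(y+.5)/s-.5,z)[:2]
p=np.array([W(*q,.15) for q in [(383,273),(432,273),(432,343),(383,343)]]); print(p.mean(0),np.linalg.norm(p[1]-p[0]),np.linalg.norm(p[2]-p[1]))
a,b=W(352,208,.105),W(352,415,.105);d=a-b;print("rack ang",np.degrees(np.arctan2(d[1],d[0])))
a,b=W(464,208,.105),W(454,415,.105);d=a-b;print("rack ang",np.degrees(np.arctan2(d[1],d[0])))
E
```

```text
[ 0.5484269  -0.29297923] 0.026270387099098527 0.03963774287147678
rack ang 12.490531106136242
rack ang 13.021285332939126
```

Call:
{"name": "arm_command", "arguments": {"increments": [[0,0.003,0.08,0,0,0.003],[0,0.003,0.17,0,0,0.003],[0,0.003,0.26,0,0,0.003],[0,0.003,0.35,0,0,0.003],[0,0.003,0.42,0,0,0.003]]}}

```text
t: 8.43
tool_pos: [0.549, -0.2901, 0.3348]
orientation: [-3.119, -0.371, 0.002]
force: [-0.5, -0.3, 0.0]
opening: 0.0931
gripper_force: 0.0
```

Call:
{"name": "arm_command", "arguments": {"increments": [[0,0,0.05,0,0,0],[0,0,0.1,0,0,0],[0,0,0.15,0,0,0],[0,0,0.18,0,0,0],[0,0,0.19,0,0,0]]}}

```text
t: 9.05
tool_pos: [0.5491, -0.2904, 0.2983]
orientation: [-3.119, -0.37, 0.001]
force: [0.5, 0.0, -0.0]
opening: 0.0931
gripper_force: 0.0
```

Call:
{"name": "arm_command", "arguments": {"increments": [[0,0,0,0,0,0],[0,0,0,0,0,0],[0,0,0,0,0,0],[0,0,0,0,0,0],[0,0,0,0,0,0]], "fingers": 1, "force": 25}}

```text
t: 9.68
tool_pos: [0.5492, -0.2905, 0.2988]
orientation: [3.12, 0.37, 0.0]
force: [0.7, 0.2, -0.4]
opening: 0.0474
gripper_force: 0.0
```

Call:
{"name": "arm_command", "arguments": {"increments": [[0,0,0,0,0,0],[0,0,0,0,0,0],[0,0,0,0,0,0],[0,0,0,0,0,0],[0,0,0,0,0,0]]}}

```text
t: 10.3
tool_pos: [0.5492, -0.2905, 0.2988]
orientation: [3.12, 0.37, 0.0]
force: [0.4, -1.1, -0.9]
opening: 0.0261
gripper_force: 25.0
```

Call:
{"name": "arm_command", "arguments": {"increments": [[0,0,-0.02,0,0,0],[0,0,-0.06,0,0,0],[0,0,-0.12,0,0,0],[0,0,-0.18,0,0,0],[0,0,-0.25,0,0,0]], "force": 55}}

```text
t: 10.92
tool_pos: [0.5492, -0.2905, 0.35]
orientation: [3.119, 0.37, 0.001]
force: [-0.4, 0.3, -0.6]
opening: 0.0257
gripper_force: 55.0
```

Call:
{"name": "arm_command", "arguments": {"increments": [[0,0,-0.1,0,0,0],[0,0,-0.2,0,0,0],[0,0,-0.3,0,0,0],[0,0,-0.4,0,0,0],[0,0,-0.45,0,0,0]]}}

```text
t: 11.55
tool_pos: [0.5494, -0.2906, 0.4409]
orientation: [3.118, 0.37, 0.003]
force: [0.8, -0.3, -1.6]
opening: 0.026
gripper_force: 55.0
```

```bash
python3 look.py lift side; python3 plan.py 0.562 -0.003 0.42 0.8 4
```

```text
t 11.6 pos [ 0.5495 -0.2906  0.4417] xdir 13.54 tilt 0.18 F [0.6 0.1 1.2] open 0.0255
call 1 [0.099, -0.346, 0.027, 0.0, -0.0, 0.018]
call 2 [0.08, -0.351, 0.027, 0.0, -0.0, 0.018]
call 3 [0.06, -0.355, 0.027, 0.0, -0.0, 0.018]
call 4 [0.041, -0.358, 0.027, 0.0, -0.0, 0.018]
```

View pics/lift_side.png

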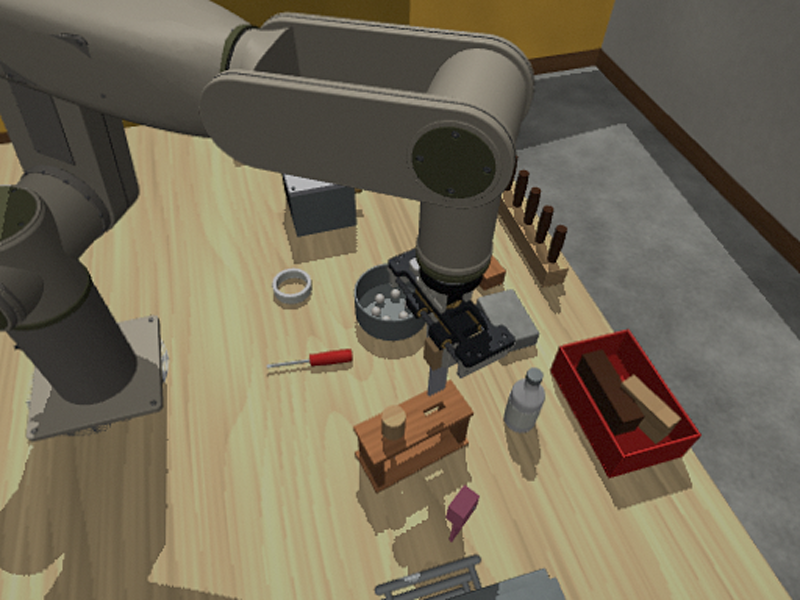

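Side view: the bar hangs from the gripper clear of the rack, and the round rod stays in its place at (393,422). Carry it over the tub.

Call:
{"name": "arm_command", "arguments": {"increments": [[0.015,-0.05,0,0,0,0],[0.035,-0.12,0,0,0,0],[0.055,-0.19,0.01,0,0,0],[0.075,-0.265,0.02,0,0,0],[0.1,-0.346,0.027,0,0,0]]}}

```text
t: 12.22
tool_pos: [0.5524, -0.2172, 0.4329]
orientation: [-3.119, -0.371, 0.001]
force: [0.2, -0.4, -0.9]
opening: 0.0258
gripper_force: 55.0
```

Call:
{"name": "arm_command", "arguments": {"increments": [[0.02,-0.07,0.005,0,0,0],[0.04,-0.14,0.01,0,0,0],[0.06,-0.21,0.015,0,0,0],[0.08,-0.28,0.02,0,0,0],[0.1,-0.346,0.027,0,0,0]]}}

```text
t: 12.85
tool_pos: [0.5557, -0.1456, 0.4279]
orientation: [3.12, 0.37, 0.0]
force: [0.3, 0.5, -1.6]
opening: 0.0258
gripper_force: 55.0
```

Call:
{"name": "arm_command", "arguments": {"increments": [[0.02,-0.07,0.005,0,0,0],[0.04,-0.14,0.01,0,0,0],[0.06,-0.21,0.015,0,0,0],[0.08,-0.28,0.02,0,0,0],[0.1,-0.346,0.027,0,0,0]]}}

```text
t: 13.48
tool_pos: [0.559, -0.0736, 0.4225]
orientation: [3.12, 0.37, 0.0]
force: [0.5, 0.0, -1.1]
opening: 0.0256
gripper_force: 55.0
```

Call:
{"name": "arm_command", "arguments": {"increments": [[0.02,-0.08,0.005,0,0,0],[0.05,-0.17,0.01,0,0,0],[0.075,-0.25,0.015,0,0,0],[0.09,-0.31,0.02,0,0,0],[0.1,-0.346,0.027,0,0,0]]}}

```text
t: 14.1
tool_pos: [0.5622, -0.0017, 0.4171]
orientation: [3.119, 0.371, 0.0]
force: [0.7, -0.2, -0.7]
opening: 0.0256
gripper_force: 55.0
```

```bash
python3 look.py over side scene; python3 plan.py 0.5625 -0.003 0.294 13.5 1
python3 - <<'E'
from h import *
d=pickle.load(open("over.pkl","rb"))
from plant import *
s=read_state();p=np.array(s["tool_pos"])
for n in d: # expected pixel of tip (scaled) and a crop
    t=p-[0,0,.2838]; q=proj(d[n],[t])[0];print(n,q)
    d[n]["q"]=q
def crop(n):
    u,v=(d[n]["q"]-[40,40]).astype(int); print(n,u,v); return cv2.resize(d[n]["image"][v:v+75,u:u+80,::-1],(400,375),interpolation=cv2.INTER_CUBIC)
cv2.imwrite("pics/over_c.png",np.hstack([crop("scene"),crop("side")]))
E
```

```text
t 14.2 pos [ 0.5622 -0.0019  0.4169] xdir 13.58 tilt 0.02 F [-0.4 -0.2 -1.3] open 0.0256
call 1 [0.001, 0.006, 0.615, -0.0, 0.0, 0.0]
side [250.52270281 170.40873133]
scene [274.64106698 192.60825058]
scene 234 152
side 210 130
```

View pics/over_c.png

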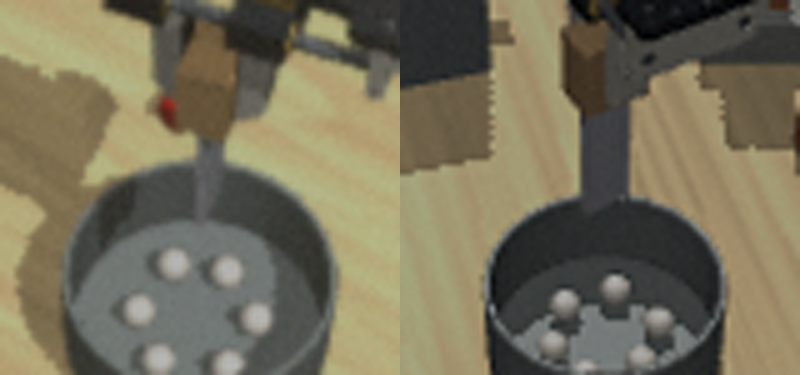

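The bar hangs straight over the free middle of the ring (tip at scene-crop (205,218), side-crop (206,208)). Lower it.

Call:
{"name": "arm_command", "arguments": {"increments": [[0,0.003,0.05,0,0,0],[0,0.005,0.12,0,0,0],[0,0.005,0.2,0,0,0],[0,0.005,0.28,0,0,0],[0,0.005,0.36,0,0,0]]}}

```text
t: 14.82
tool_pos: [0.5622, -0.0037, 0.3436]
orientation: [-3.12, -0.37, 0.001]
force: [-0.2, -0.5, -1.2]
opening: 0.0257
gripper_force: 55.0
```

Call:
{"name": "arm_command", "arguments": {"increments": [[0,0,0.07,0,0,0],[0,0,0.13,0,0,0],[0,0,0.19,0,0,0],[0,0,0.23,0,0,0],[0,0,0.255,0,0,0]]}}

```text
t: 15.45
tool_pos: [0.5624, -0.0036, 0.2937]
orientation: [-3.12, -0.37, 0.0]
force: [-0.2, 0.5, -1.6]
opening: 0.0259
gripper_force: 55.0
```

Call:
{"name": "arm_command", "arguments": {"increments": [[0.03,0,0,0,0,0],[0.07,0,0,0,0,0],[0.11,0,0,0,0,0],[0.145,0,0,0,0,0],[0.165,0,0,0,0,0]]}}

```text
t: 16.08
tool_pos: [0.5951, 0.0043, 0.2942]
orientation: [3.12, 0.371, 0.0]
force: [0.6, -0.4, -1.2]
opening: 0.0255
gripper_force: 55.0
```

```bash
python3 plan.py 0.5945 0.0047 0.294 13.5 1; python3 -c "
import numpy as np
for q in range(4):
    t=np.radians(q*90+18*np.arange(6));p=.165*np.c_[np.cos(t),np.sin(t)];print(q,(p-p[0])[1:].round(3).tolist())"
```

```text
t 16.07 pos [0.5951 0.0043 0.2942] xdir 13.55 tilt 0.01 F [ 0.6 -0.4 -1.2] open 0.0255
call 1 [-0.002, -0.003, 0.001, 0.0, -0.0, 0.0]
0 [[-0.008, 0.051], [-0.032, 0.097], [-0.068, 0.133], [-0.114, 0.157], [-0.165, 0.165]]
1 [[-0.051, -0.008], [-0.097, -0.032], [-0.133, -0.068], [-0.157, -0.114], [-0.165, -0.165]]
2 [[0.008, -0.051], [0.032, -0.097], [0.068, -0.133], [0.114, -0.157], [0.165, -0.165]]
3 [[0.051, 0.008], [0.097, 0.032], [0.133, 0.068], [0.157, 0.114], [0.165, 0.165]]
```

First round.

Call:
{"name": "arm_command", "arguments": {"increments": [[-0.008,0.051,0,0,0,0],[-0.032,0.097,0,0,0,0],[-0.068,0.133,0,0,0,0],[-0.114,0.157,0,0,0,0],[-0.165,0.165,0,0,0,0]]}}

```text
t: 16.7
tool_pos: [0.5694, -0.0363, 0.2942]
orientation: [-3.12, -0.369, 0.0]
force: [0.4, 0.2, -0.9]
opening: 0.0258
gripper_force: 55.0
```

Call:
{"name": "arm_command", "arguments": {"increments": [[-0.051,-0.008,0,0,0,0],[-0.097,-0.032,0,0,0,0],[-0.133,-0.068,0,0,0,0],[-0.157,-0.114,0,0,0,0],[-0.165,-0.165,0,0,0,0]]}}

```text
t: 17.32
tool_pos: [0.5299, -0.0105, 0.2942]
orientation: [-3.12, -0.371, -0.0]
force: [-0.0, -0.1, -1.8]
opening: 0.0258
gripper_force: 55.0
```

Call:
{"name": "arm_command", "arguments": {"increments": [[0.008,-0.051,0,0,0,0],[0.032,-0.097,0,0,0,0],[0.068,-0.133,0,0,0,0],[0.114,-0.157,0,0,0,0],[0.165,-0.165,0,0,0,0]]}}

```text
t: 17.95
tool_pos: [0.5554, 0.029, 0.2941]
orientation: [3.12, 0.371, 0.0]
force: [0.2, 0.2, -0.4]
opening: 0.0256
gripper_force: 55.0
```

Call:
{"name": "arm_command", "arguments": {"increments": [[0.051,0.008,0,0,0,0],[0.097,0.032,0,0,0,0],[0.133,0.068,0,0,0,0],[0.157,0.114,0,0,0,0],[0.165,0.165,0,0,0,0]]}}

```text
t: 18.58
tool_pos: [0.5949, 0.0033, 0.2941]
orientation: [3.12, 0.37, -0.0]
force: [-0.1, -0.5, -0.7]
opening: 0.0257
gripper_force: 55.0
```

```bash
python3 look.py st1 side scene; python3 - <<'E'
import pickle,cv2,numpy as np
d=pickle.load(open("st1.pkl","rb"))
c=lambda n,u,v:cv2.resize(d[n]["image"][v:v+75,u:u+80,::-1],(400,375),interpolation=cv2.INTER_CUBIC)
cv2.imwrite("pics/st1_c.png",np.hstack([c("scene",234,165),c("side",210,155)]))
E
```

```text
(no output)
```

View pics/st1_c.png

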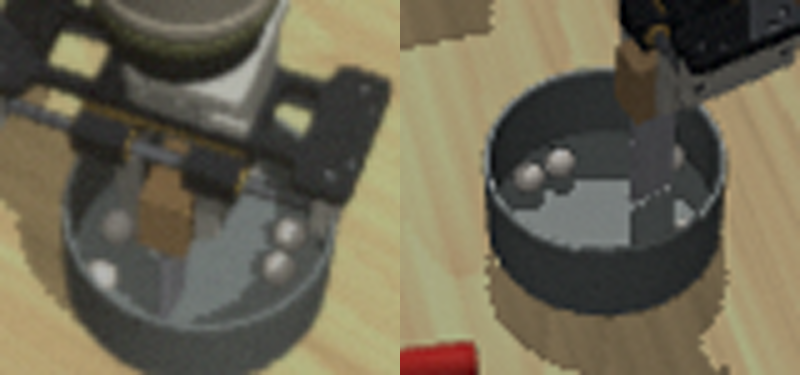

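The beads have moved outward and stay in the tub; forces are low. Two more rounds, plus a quarter for margin.

Call:
{"name": "arm_command", "arguments": {"increments": [[-0.008,0.051,0,0,0,0],[-0.032,0.097,0,0,0,0],[-0.068,0.133,0,0,0,0],[-0.114,0.157,0,0,0,0],[-0.165,0.165,0,0,0,0]]}}

```text
t: 19.3
tool_pos: [0.5694, -0.0362, 0.2941]
orientation: [-3.12, -0.37, 0.0]
force: [-0.6, -0.0, -1.7]
opening: 0.026
gripper_force: 55.0
```

Call:
{"name": "arm_command", "arguments": {"increments": [[-0.051,-0.008,0,0,0,0],[-0.097,-0.032,0,0,0,0],[-0.133,-0.068,0,0,0,0],[-0.157,-0.114,0,0,0,0],[-0.165,-0.165,0,0,0,0]]}}

```text
t: 19.92
tool_pos: [0.5299, -0.0105, 0.2942]
orientation: [-3.12, -0.37, -0.0]
force: [-0.1, -0.3, 0.1]
opening: 0.0258
gripper_force: 55.0
```

Call:
{"name": "arm_command", "arguments": {"increments": [[0.008,-0.051,0,0,0,0],[0.032,-0.097,0,0,0,0],[0.068,-0.133,0,0,0,0],[0.114,-0.157,0,0,0,0],[0.165,-0.165,0,0,0,0]]}}

```text
t: 20.55
tool_pos: [0.5554, 0.0289, 0.2941]
orientation: [3.12, 0.371, 0.0]
force: [0.2, 0.6, -1.2]
opening: 0.0258
gripper_force: 55.0
```

Call:
{"name": "arm_command", "arguments": {"increments": [[0.051,0.008,0,0,0,0],[0.097,0.032,0,0,0,0],[0.133,0.068,0,0,0,0],[0.157,0.114,0,0,0,0],[0.165,0.165,0,0,0,0]]}}

```text
t: 21.18
tool_pos: [0.5949, 0.0033, 0.2941]
orientation: [3.12, 0.37, -0.0]
force: [0.3, 0.4, -0.8]
opening: 0.0257
gripper_force: 55.0
```

Call:
{"name": "arm_command", "arguments": {"increments": [[-0.008,0.051,0,0,0,0],[-0.032,0.097,0,0,0,0],[-0.068,0.133,0,0,0,0],[-0.114,0.157,0,0,0,0],[-0.165,0.165,0,0,0,0]]}}

```text
t: 21.8
tool_pos: [0.5694, -0.0361, 0.2942]
orientation: [-3.12, -0.37, 0.0]
force: [-0.2, 0.7, -1.0]
opening: 0.0259
gripper_force: 55.0
```

Call:
{"name": "arm_command", "arguments": {"increments": [[-0.051,-0.008,0,0,0,0],[-0.097,-0.032,0,0,0,0],[-0.133,-0.068,0,0,0,0],[-0.157,-0.114,0,0,0,0],[-0.165,-0.165,0,0,0,0]]}}

```text
t: 22.42
tool_pos: [0.5299, -0.0106, 0.2942]
orientation: [-3.12, -0.37, -0.0]
force: [0.9, -0.3, -1.7]
opening: 0.0259
gripper_force: 55.0
```

Call:
{"name": "arm_command", "arguments": {"increments": [[0.008,-0.051,0,0,0,0],[0.032,-0.097,0,0,0,0],[0.068,-0.133,0,0,0,0],[0.114,-0.157,0,0,0,0],[0.165,-0.165,0,0,0,0]]}}

```text
t: 23.05
tool_pos: [0.5554, 0.0289, 0.2941]
orientation: [3.12, 0.371, 0.0]
force: [-0.5, -0.2, -0.9]
opening: 0.026
gripper_force: 55.0
```

Call:
{"name": "arm_command", "arguments": {"increments": [[0.051,0.008,0,0,0,0],[0.097,0.032,0,0,0,0],[0.133,0.068,0,0,0,0],[0.157,0.114,0,0,0,0],[0.165,0.165,0,0,0,0]]}}

```text
t: 23.68
tool_pos: [0.5949, 0.0033, 0.2941]
orientation: [3.12, 0.37, -0.0]
force: [-0.2, -0.2, -1.1]
opening: 0.0258
gripper_force: 55.0
```

Call:
{"name": "arm_command", "arguments": {"increments": [[-0.008,0.051,0,0,0,0],[-0.032,0.097,0,0,0,0],[-0.068,0.133,0,0,0,0],[-0.114,0.157,0,0,0,0],[-0.165,0.165,0,0,0,0]]}}

```text
t: 24.3
tool_pos: [0.5694, -0.0361, 0.2941]
orientation: [-3.12, -0.37, 0.0]
force: [-0.0, -0.6, -1.1]
opening: 0.0253
gripper_force: 55.0
```

Call:
{"name": "arm_command", "arguments": {"increments": [[0,-0.02,0,0,0,0],[0,-0.05,0,0,0,0],[0,-0.08,-0.02,0,0,0],[0,-0.1,-0.06,0,0,0],[0,-0.12,-0.12,0,0,0]]}}

```text
t: 24.92
tool_pos: [0.5645, -0.0119, 0.3188]
orientation: [-3.12, -0.371, 0.0]
force: [0.3, -0.3, -0.6]
opening: 0.0257
gripper_force: 55.0
```

Call:
{"name": "arm_command", "arguments": {"increments": [[0,0,-0.1,0,0,0],[0,0,-0.22,0,0,0],[0,0,-0.36,0,0,0],[0,0,-0.5,0,0,0],[0,0,-0.58,0,0,0]]}}

```text
t: 25.55
tool_pos: [0.5648, -0.0125, 0.4375]
orientation: [3.119, 0.37, 0.006]
force: [-0.1, 0.4, -0.4]
opening: 0.0257
gripper_force: 55.0
```

```bash
python3 plan.py 0.482 0.354 0.46 0.8 4
```

```text
t 25.55 pos [ 0.5648 -0.0125  0.4375] xdir 13.53 tilt 0.22 F [-0.1  0.4 -0.4] open 0.0257
call 1 [0.007, -0.47, -0.029, 0.0, -0.0, 0.018]
call 2 [-0.019, -0.469, -0.029, 0.0, -0.0, 0.018]
call 3 [-0.045, -0.467, -0.028, 0.0, -0.0, 0.018]
call 4 [-0.071, -0.464, -0.028, 0.0, -0.0, 0.018]
```

Call:
{"name": "arm_command", "arguments": {"increments": [[0.0,-0.07,0,0,0,0],[0.0,-0.16,-0.01,0,0,0.005],[0.0,-0.26,-0.02,0,0,0.01],[0.005,-0.36,-0.03,0,0,0.015],[0.007,-0.47,-0.04,0,0,0.018]]}}

```text
t: 26.18
tool_pos: [0.5432, 0.0807, 0.4405]
orientation: [-3.129, -0.282, 0.004]
force: [-0.2, -0.1, -1.5]
opening: 0.0257
gripper_force: 55.0
```

Call:
{"name": "arm_command", "arguments": {"increments": [[-0.004,-0.09,-0.01,0,0,0.003],[-0.008,-0.18,-0.02,0,0,0.007],[-0.012,-0.28,-0.02,0,0,0.01],[-0.016,-0.37,-0.03,0,0,0.015],[-0.019,-0.47,-0.03,0,0,0.018]]}}

```text
t: 26.8
tool_pos: [0.5226, 0.1724, 0.4467]
orientation: [3.135, 0.193, -0.003]
force: [0.1, -0.2, -0.7]
opening: 0.026
gripper_force: 55.0
```

Call:
{"name": "arm_command", "arguments": {"increments": [[-0.01,-0.09,-0.01,0,0,0.003],[-0.02,-0.18,-0.02,0,0,0.007],[-0.03,-0.28,-0.02,0,0,0.01],[-0.04,-0.37,-0.03,0,0,0.015],[-0.045,-0.467,-0.03,0,0,0.018]]}}

```text
t: 27.42
tool_pos: [0.502, 0.2639, 0.4526]
orientation: [3.139, 0.105, -0.003]
force: [-0.5, -0.3, -1.1]
opening: 0.0259
gripper_force: 55.0
```

Call:
{"name": "arm_command", "arguments": {"increments": [[-0.02,-0.1,-0.01,0,0,0.004],[-0.04,-0.21,-0.02,0,0,0.008],[-0.055,-0.32,-0.03,0,0,0.012],[-0.066,-0.41,-0.03,0,0,0.015],[-0.071,-0.464,-0.03,0,0,0.018]]}}

```text
t: 28.05
tool_pos: [0.4816, 0.3556, 0.4586]
orientation: [3.141, 0.017, -0.003]
force: [-0.3, 0.1, -1.5]
opening: 0.0256
gripper_force: 55.0
```

Call:
{"name": "arm_command", "arguments": {"increments": [[0,0,0,0,0,0],[0,0,0,0,0,0],[0,0,0,0,0,0],[0,0,0,0,0,0],[0,0,0,0,0,0]]}}

```text
t: 28.68
tool_pos: [0.4827, 0.3542, 0.4602]
orientation: [-3.141, -0.015, -0.0]
force: [-0.2, -0.4, -1.1]
opening: 0.0254
gripper_force: 55.0
```

```bash
python3 plan.py 0.482 0.354 0.43 0.8 1; python3 look.py ov2 scene side wrist; python3 - <<'E'
from h import *
from plant import *
d=pickle.load(open("ov2.pkl","rb")); s=read_state(); p=np.array(s["tool_pos"]); t=p-[0,0,.2838]
def crop(n,size):
    w,h=80,60; u,v=(proj(d[n],[t])[0]-[40,36]).astype(int); print(n,u,v,proj(d[n],[t])[0])
    return cv2.resize(d[n]["image"][v:v+h,u:u+w,::-1],(400,300),interpolation=cv2.INTER_CUBIC)
w=cv2.resize(d["wrist"]["image"][100:250,160:360,::-1],(400,300),interpolation=cv2.INTER_CUBIC)
a=crop("scene",0);b=crop("side",0)
sd=cv2.resize(d["scene"]["image"][165:240,230:330,::-1],(400,300),interpolation=cv2.INTER_CUBIC)
cv2.imwrite("pics/ov2_c.png",np.vstack([np.hstack([a,b]),np.hstack([w,sd])]))
E
```

```text
t 28.68 pos [0.4827 0.3542 0.4602] xdir 0.55 tilt 0.01 F [-0.2 -0.4 -1.1] open 0.0254
call 1 [-0.004, 0.001, 0.151, -0.0, -0.0, -0.001]
scene 380 197 [420.93442457 233.0784819 ]
side 158 55 [198.79039965  91.44992597]
```

View pics/ov2_c.png

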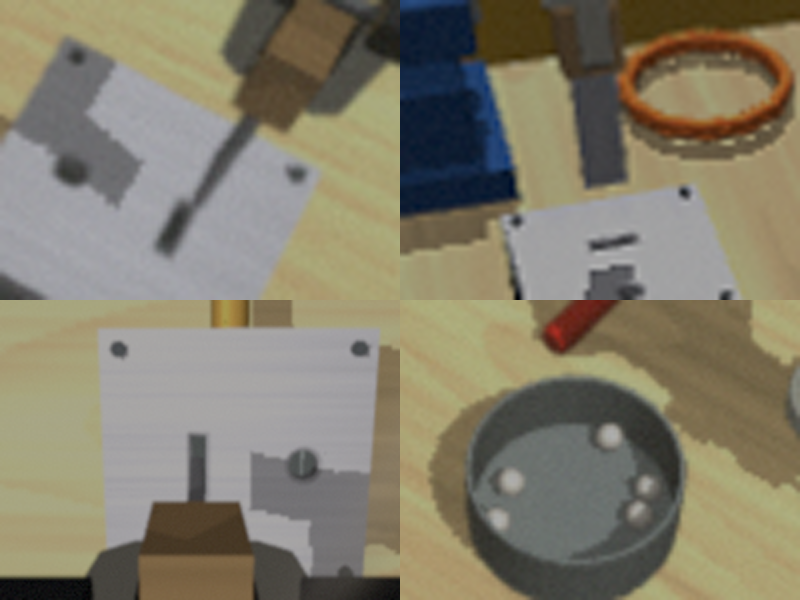

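The bar is directly above the slot and parallel to it; in the side view its tip matches the prediction (198.8, 91.5). The tub view shows five beads, and I expect the sixth is hidden behind the near wall. I'll refine the slot centre and count the beads in the side view.

```bash
python3 - <<'E'
from h import *
a=pickle.load(open("cams.pkl","rb")); w=pickle.load(open("slot.pkl","rb"))
def dark(c,u0,v0,z=.13,r=(9,9)):
    g=cv2.cvtColor(c["image"],cv2.COLOR_RGB2GRAY).astype(float); u0,v0=int(u0),int(v0)
    s=g[v0-r[1]:v0+r[1]+1,u0-r[0]:u0+r[0]+1]; m=np.median(s); W=np.clip(m-12-s,0,None)
    v,u=np.mgrid[v0-r[1]:v0+r[1]+1,u0-r[0]:u0+r[0]+1]; P=np.array([atz(c,x,y,z)[:2] for x,y in zip(u.ravel(),v.ravel())]);W=W.ravel()/W.sum()
    mu=W@P; C=(P-mu).T@((P-mu)*W[:,None]); e,V=np.linalg.eigh(C); L=V[:,1]*np.sign(V[0,1]); return mu.round(4),np.degrees(np.arctan2(L[1],L[0])).round(1)
print(dark(a["scene"],365+50,202+40),dark(a["side"],165+36,85+18,r=(8,5)),dark(w["wrist"],257,192,r=(8,22)))
d=pickle.load(open("ov2.pkl","rb"))
im=d["side"]["image"][160:220,220:285,::-1]; cv2.imwrite("pics/beads.png",cv2.resize(im,(390,360),interpolation=cv2.INTER_CUBIC))
# bright round blobs in tub, both views
for n,(u0,u1,v0,v1) in dict(scene=(246,302,188,240),side=(226,276,168,212)).items():
    g=cv2.cvtColor(d[n]["image"],cv2.COLOR_RGB2GRAY)[v0:v1,u0:u1]; _,_,st,ce=cv2.connectedComponentsWithStats((g>150).astype(np.uint8))
    print(n,[(st[i,4],ce[i].round(0).tolist()) for i in range(1,len(st)) if st[i,4]>3])
E
```

```text
(array([0.4833, 0.3542]), np.float64(0.6)) (array([0.4823, 0.3528]), np.float64(1.8)) (array([0.482 , 0.3539]), np.float64(0.9))
scene [(np.int32(16), [2.0, 1.0]), (np.int32(15), [48.0, 1.0]), (np.int32(13), [36.0, 10.0]), (np.int32(5), [55.0, 13.0]), (np.int32(16), [12.0, 22.0]), (np.int32(4), [45.0, 23.0]), (np.int32(53), [54.0, 39.0]), (np.int32(5), [43.0, 29.0]), (np.int32(13), [8.0, 31.0]), (np.int32(55), [3.0, 47.0]), (np.int32(50), [48.0, 50.0])]
side [(np.int32(14), [10.0, 1.0]), (np.int32(4), [16.0, 18.0]), (np.int32(4), [49.0, 36.0])]
```

Call:
{"name": "arm_command", "arguments": {"increments": [[0,0,0.02,0,0,0],[0,0,0.06,0,0,0],[0,0,0.1,0,0,0],[0.001,0,0.14,0,0,-0.001],[0.001,0,0.17,0,0,-0.002]]}}

```text
t: 29.45
tool_pos: [0.4827, 0.3544, 0.4252]
orientation: [3.141, 0.026, -0.001]
force: [-0.6, -0.3, -1.6]
opening: 0.0253
gripper_force: 55.0
```

Call:
{"name": "arm_command", "arguments": {"increments": [[0,0,0,0,0,0],[0,0,0,0,0,0],[0,0,0,0,0,0],[0,0,0,0,0,0],[0,0,0,0,0,0]]}}

```text
t: 30.08
tool_pos: [0.4828, 0.3544, 0.4263]
orientation: [-3.141, -0.026, -0.0]
force: [-0.4, 0.9, -1.1]
opening: 0.0258
gripper_force: 55.0
```

```bash
python3 plan.py 0.483 0.354 0.40 0.8 1; python3 look.py ov3 scene side wrist; python3 - <<'E'
from h import *
d=pickle.load(open("ov3.pkl","rb"));d2=pickle.load(open("ov2.pkl","rb"))
c=lambda im,u,v,w,h:cv2.resize(im[v:v+h,u:u+w,::-1],(400,300),interpolation=cv2.INTER_CUBIC)
cv2.imwrite("pics/ov3_c.png",np.vstack([np.hstack([c(d["scene"]["image"],395,220,40,30),c(d["side"]["image"],180,85,40,30)]),np.hstack([c(d["wrist"]["image"],160,100,200,150),c(d2["side"]["image"],217,160,80,60)])]))
E
```

```text
t 30.07 pos [0.4828 0.3544 0.4263] xdir 0.94 tilt 0.01 F [-0.4  0.9 -1.1] open 0.0258
call 1 [0.001, 0.002, 0.131, -0.0, -0.0, 0.001]
```

View pics/ov3_c.png

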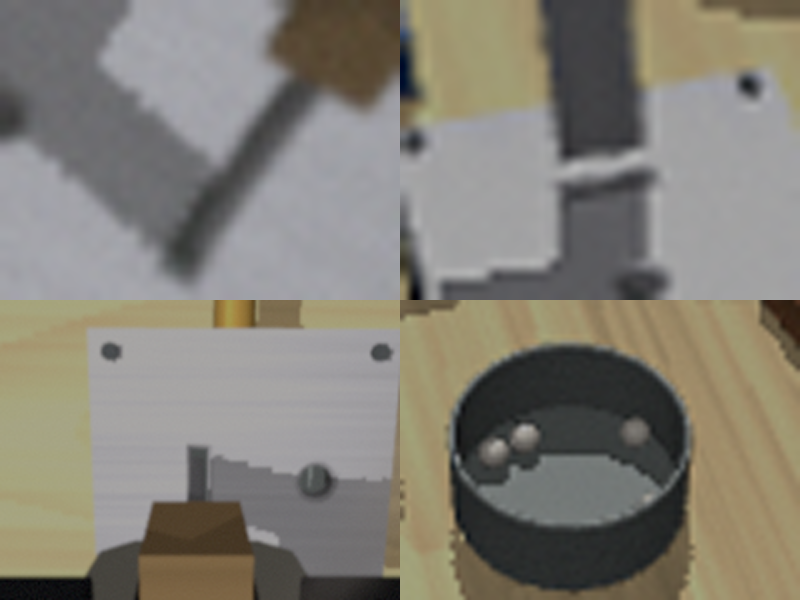

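The tip sits just above the slot and in line with it in both views. The tub views show beads only inside. Lower it gently, checking the force.

Call:
{"name": "arm_command", "arguments": {"increments": [[-0.001,0.003,0.02,0,0,0],[-0.001,0.003,0.04,0,0,0],[-0.001,0.003,0.06,0,0,0],[-0.001,0.003,0.075,0,0,0],[-0.001,0.003,0.085,0,0,0]]}}

```text
t: 30.85
tool_pos: [0.4826, 0.3538, 0.4088]
orientation: [3.141, 0.026, -0.0]
force: [0.3, 0.2, 0.3]
opening: 0.0255
gripper_force: 55.0
```

Call:
{"name": "arm_command", "arguments": {"increments": [[0,0,0.005,0,0,0],[0,0,0.01,0,0,0],[0,0,0.015,0,0,0],[0,0,0.02,0,0,0],[0,0,0.025,0,0,0]]}}

```text
t: 31.48
tool_pos: [0.4826, 0.3538, 0.4041]
orientation: [-3.141, -0.026, 0.0]
force: [0.3, -0.8, -1.3]
opening: 0.0259
gripper_force: 55.0
```

Call:
{"name": "arm_command", "arguments": {"increments": [[0,0,0.015,0,0,0],[0,0,0.035,0,0,0],[0,0,0.055,0,0,0],[0,0,0.075,0,0,0],[0,0,0.095,0,0,0]]}}

```text
t: 32.1
tool_pos: [0.4826, 0.3538, 0.3847]
orientation: [3.141, 0.026, -0.0]
force: [0.5, -0.9, -1.2]
opening: 0.0258
gripper_force: 55.0
```

Call:
{"name": "arm_command", "arguments": {"increments": [[0,0,0.02,0,0,0],[0,0,0.04,0,0,0],[0,0,0.06,0,0,0],[0,0,0.08,0,0,0],[0,0,0.09,0,0,0]]}}

```text
t: 32.72
tool_pos: [0.4826, 0.3538, 0.3668]
orientation: [3.141, 0.026, -0.0]
force: [0.3, 0.7, -0.8]
opening: 0.0259
gripper_force: 55.0
```

Call:
{"name": "arm_command", "arguments": {"increments": [[0,0,0,0,0,0],[0,0,0,0,0,0],[0,0,0,0,0,0],[0,0,0,0,0,0],[0,0,0,0,0,0]]}}

```text
t: 33.35
tool_pos: [0.4826, 0.3538, 0.3672]
orientation: [-3.141, -0.026, -0.0]
force: [-0.1, -0.1, -0.4]
opening: 0.0258
gripper_force: 55.0
```

```bash
python3 look.py fin scene side wrist; python3 plan.py 0.4825 0.3538 0.367 0.8 1; python3 - <<'E'
from h import *
d=pickle.load(open("fin.pkl","rb"))
c=lambda im,u,v,w,h:cv2.resize(im[v:v+h,u:u+w,::-1],(400,300),interpolation=cv2.INTER_CUBIC)
cv2.imwrite("pics/fin_c.png",np.vstack([np.hstack([c(d["scene"]["image"],380,195,80,60),c(d["side"]["image"],160,65,80,60)]),np.hstack([c(d["scene"]["image"],230,170,100,75),c(d["scene"]["image"],100,60,400,300)])]))
E
```

```text
t 33.5 pos [0.4826 0.3538 0.3671] xdir 0.94 tilt 0.0 F [-1.1 -0.1 -1.1] open 0.0256
call 1 [-0.0, 0.0, 0.001, -0.0, -0.0, 0.001]
```

View pics/fin_c.png

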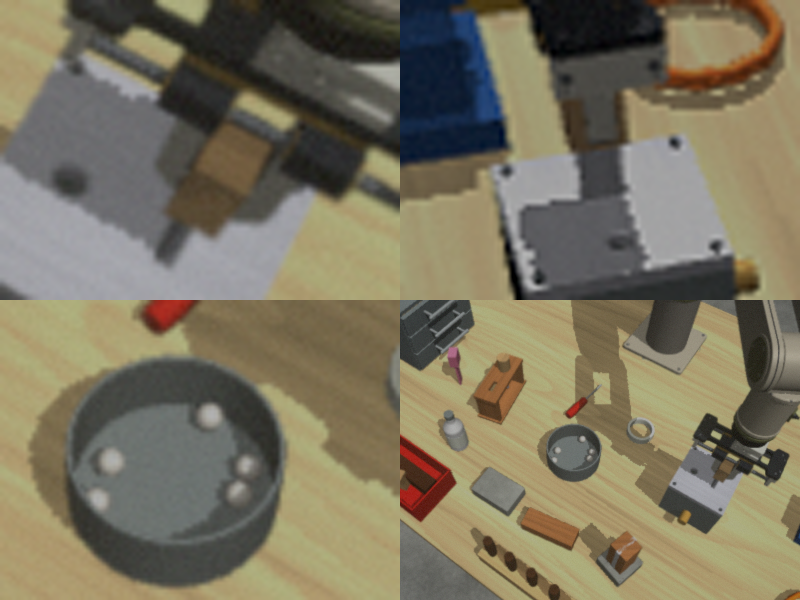

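The bar is in the slot with its block clear of the lid, the force is near zero, and everything else is where it was. No beads are visible outside the tub. Handing in.

```bash
python3 -c "
from plant import *
print(close_job())"
```

```text
the job is handed in; nothing more can be done
None
```

I stirred the bar three and a quarter rounds in the beads and handed the job in with it held upright, about half through the slot, block clear of the lid; no bead was seen outside the tub, though only five of the six showed in the last view.

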